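# Check the plate gap of a casting mould with a taper gauge

## Task

Take the taper gauge (the tool with the flat rectangular handle) out of the tool stand and slide its blade straight down between the two upright plates of the casting mould until it drags snugly, that is until the sprung plate has just given way by about 2 mm, without forcing the plate back 5 mm or more. Finish while still holding the gauge upright and still in the gripper at that depth: do not let go or put it down. Leave the scraper in the stand and the tin, jar and slide box where they are.

Things in the scene. Friction and masses are not known exactly. Their poses are not given: they have to be found in the camera images.
- gauge: Taper gauge, 110 g, upright in a slot of the tool stand. Steel blade 25 mm wide (x), 90 mm long, thickness (y) growing evenly from 2 mm at the tip to 13 mm under the black rectangular handle, 40 (x) x 20 (y) x 50 mm. Origin: centre of the lower tip, z up; the handle spans z = 90 to 140 mm and rests on the stand's top. Draw it straight up by over 90 mm; grip it across the 20 mm (along y).
- gauge_tip (a point): Centre of the lower tip of the gauge's blade, the same point as the gauge's origin.
- stand: White tool stand, fixed, 160 (x) x 60 (y) x 100 mm high, with two upright slots 28 (x) x 16 (y) mm, 40 mm either side of its middle along x; the gauge may be in either one, the scraper in the other. Origin at the centre of its underside, z up.
- mould: Casting mould, base 170 (x) x 190 (y) mm fixed to the bench. Its head carries two upright aluminium plates facing across y, 110 mm wide (x), 10 mm thick, tops at 105 mm; gap 4 to 7 mm, preset. The floor between them is at 20 mm. The head slides easily along y (12 mm either way, about 0.4 N), so it centres itself on the blade. Origin under the fixed plate's inner face with the head central.
- fixed_lip (a point): Point on the inner face of the plate fixed to the sliding head (the -y plate), mid-width, 97 mm above the bench, where the parallel gap begins. Above it both plates are bevelled back 6 mm over 8 mm of height, so the mouth is 12 mm wider than the gap. Axes like the mould's: x along the gap, y across it towards the sprung plate, z up.
- sprung_lip (a point): The same point on the inner face of the sprung plate (the +y plate, with the two coil springs behind it). The middle of the gap is half way between the two lips.
- plate (a joint): How far the sprung plate is pushed back along +y, m; 0 at rest. Spring 3000 N/m, preload 1.5 N. The blade first touches both plates with its tip 16 mm (4 mm gap) to 40 mm (7 mm gap) below the lips, then opens the plate 1 mm for every 8 mm deeper. The downward push rises with it (about 6 N while sliding at 1 mm, 9 to 11 N at 2 mm).
- scraper: Bystander: scraper hanging in the other slot, with a ball-topped round handle whose top is 147 mm above the bench. Origin on its axis, 10 mm above the bench.
- tin: Bystander: steel tin, 80 mm diameter, 90 mm high; origin at the centre of its underside.
- jar: Bystander: small jar, 50 mm diameter, 70 mm high; origin at the centre of its underside.
- slidebox: Bystander: card slide box 85 x 100 x 35 mm; origin at the centre of its underside.
Not all that is in view belongs to the job. Leave any green or purple look-alike of the gauge alone.

How it is judged (in metres and radians):
On the way, in this order (a step that is already met when the one before it is completed fails the run):
1. the gauge is drawn clear of the stand, held in the fingers (height (world z) of gauge_tip above 0.105 m and contact force between the fingers and gauge above 1 N), for 0.1 s.
2. the blade's tip is between the plates, below the lips, and the gauge is held (z of gauge_tip in the frame of fixed_lip between -0.076 and -0.012 m and x of gauge_tip in the frame of fixed_lip between -0.045 and 0.045 m and y of gauge_tip in the frame of fixed_lip between -0.003 and 0.012 m and contact force between the fingers and gauge above 1 N), for 0.1 s.
At the end, for the whole second after the job is handed in: The gripper still holds the gauge (over 1.5 N), upright within 0.15 rad and still; its blade tip is between the plates, 12 to 76 mm below the lips and clear of the floor, and presses the sprung plate 0.8 to 3.8 mm back from rest (z of gauge_tip in the frame of fixed_lip between -0.076 and -0.012 m and x of gauge_tip in the frame of fixed_lip between -0.045 and 0.045 m and y of gauge_tip in the frame of fixed_lip between -0.003 and 0.012 m and value of joint plate between 0.0008 and 0.0038 m and contact force between gauge and plate above 1 N and contact force between the fingers and gauge above 1.5 N and angle between gauge's own z axis and vertical below 0.15 rad and linear speed of gauge below 0.01 m/s and height (world z) of gauge_tip above 0.021 m); the arm keeps its last pose, push and grip.
It fails at once if the sprung plate is forced back 5 mm or more (value of joint plate above 0.005 m).
It fails at once if the scraper is displaced by more than 25 mm (distance of scraper from where it was at the start of the episode above 0.025 m).
It fails at once if the tin is displaced by more than 25 mm (distance of tin from where it was at the start of the episode above 0.025 m).
It fails at once if the jar is displaced by more than 25 mm (distance of jar from where it was at the start of the episode above 0.025 m).
It fails at once if the slide box is displaced by more than 25 mm (distance of slidebox from where it was at the start of the episode above 0.025 m).
It also fails if it takes over 40 s, if anything falls off the work surface, if the arm or the gripper's body presses on something with over 40 N, if the wrist force passes 120 N, or if a joint passes its speed limit or range.

## Robot

A 6-joint arm with a two-finger parallel gripper is mounted at the origin on the work surface. World frame = base frame: x ahead of the robot, y to its left, z up, the work surface at z = 0. Lengths are in m, angles in degrees, forces in N, time in s.
With the tool pointing down it reaches from about 0.3 to 0.85 m from the base axis. Payload 5.4 kg.
Tool frame: the origin (TCP) lies on the mounting face of the last link; the fingertips stand 173 mm ahead of it and the grasp point (between the pads) lies 155 mm ahead of it; z points along the fingers, y is the line along which they close (so a half turn about z gives the same grasp; the last joint's range is limited). The gripper opens to 85 mm and grips with 20 to 120 N. Pads are 22 mm wide; open, the fingers measure 114 mm over their backs; the gripper's body (76 mm by 85 mm) begins 54 mm behind the grasp point. The pads swing forward as they close: fully open they stand 13 mm farther back than shut.
Start: joints at [-83.658, 9.076, 91.501, -0, 79.423, -12.038], TCP at [0.181, -0.546, 0.405] pointing down, gripper open.
Joint ranges: [-166.64, 166.64], [-54.1, 131.32], [10.49, 154.53], [-73.88, 253.88], [9.74, 151.15], [-171.62, 171.62]. Speed limits (degrees/s): [147.25, 147.25, 180, 180, 180, 180].

## Interface

Orientations are given as a 3x3 rotation matrix whose columns are the frame's x, y, z axes.
In Python, from bench import robot gives the robot as it stands. The module is installed in compiled form; this text tells all that it offers.
- The arm moves only by the tool move_arm, never from a script. Its argument "moves" is a list of rows, each a list of 4 numbers: the shift along the tool's x, y, z in m, then the turn about the tool's z in degrees. A call has 1 to 8 rows; each row is the pose to reach, as a shift and turn from the pose commanded when the call began, along the tool's axes at that moment; what a row does not reach only later rows make up. A row lasts 1/12 s, in which the tool goes at most 41.7 mm and 7.16 degrees, less where a joint would pass 70% of its speed; a pose out of reach is approached as far as the arm can. A call with a gripper value outside its range is refused whole. "grip" is the opening, from -1 (shut) to 1 (fully open), set as the call begins (left out, the last holds). The fingers move at their own pace and stop on an object; the grip force is fixed at half the most. Time passes only in rows, so rows that repeat a pose let the fingers close. It gives the time, the measured TCP pose, the force, the opening and the grip force at its end, in the units of the state.
- robot.observe(): the state, without advancing time (a new reading comes with each control period).
- robot.capture(name): name is "scene" or "side" or "wrist"; returns the picture (480x640x3 uint8, red, green, blue); there is no depth.
- robot.calibration(name): a dict with "mtx" (3x3 intrinsics, pixels), "R" (3x3) and "t" (3): a world point X has camera coordinates R X + t. Camera axes: x right, y down, z forward; pixel columns grow to the right and rows downward; lengths in m; the calibration is good to about 2 mm. A picture is of the moment at which its call begins: read the wrist's pose just before it. calibration takes no time and is no camera call; for the wrist camera it gives the pose at the moment of the call.
- robot.finish_job(): hands the job in; it is judged then, once.
The state is a dict: "time": time; "joints": joint angles; "joint_velocities": joint speeds; "joint_torque": joint torques, N m; "eef_pos": TCP position; "tcp_rot": TCP orientation; "force": force on the tool from outside, world axes, zero at the start; "moment": the same for the moment, N m; "width": opening from 0.0 (shut) to 1.0 (fully open); "grip_force": force on a finger pad.
Only numpy, scipy, OpenCV 4.12 (cv2) and the standard library are available. Lean on these libraries where they do the work, as an engineer would, in place of code of your own. Each camera call takes 0.05 s, during which the arm holds its last target. There are 200 camera calls.

## Working session

There is one attempt and no reset: what is moved stays moved. The work goes in short steps, Python scripts to look and compute and a tool call to move; the robot and the scene stay as the last step left them, time stands still between calls to the robot, and variables do not carry over. Pictures are saved under pics/ and viewed, at most 10 in all, crops included, and the job is handed in when it is done.

Besides the shell and the picture viewer there is one more tool, called after "Emit:" by a JSON object that holds its "method" and its "body", one argument or row to a line. move_arm: Moves the arm, as the interface text tells. Its arguments: {"type":"object","properties":{"moves":{"type":"array"},"grip":{"type":"number"}},"required":["moves"]}

```bash
mkdir -p pics
python3 - <<'E'
from bench import robot
import cv2,numpy as np
s=robot.observe();print(s['time'],s['eef_pos'],np.round(s['tcp_rot'],3).tolist())
for n in('scene','side','wrist'):
    c=robot.calibration(n);print(n,np.round(c['mtx'],1).tolist(),np.round(c['R'],4).tolist(),np.round(c['t'],4).tolist())
    cv2.imwrite(f'pics/{n}0.png',robot.capture(n)[:,:,::-1])
E
```

```text
0.0 [ 0.18124785 -0.54539439  0.40371975] [[0.949, 0.315, -0.0], [0.315, -0.949, 0.002], [0.0, -0.002, -1.0]]
scene [[465.3, 0.0, 312.7], [0.0, 465.3, 241.2], [0.0, 0.0, 1.0]] [[0.812, 0.5836, -0.0091], [0.4977, -0.7005, -0.5115], [-0.3049, 0.4108, -0.8593]] [-0.4129, -0.229, 1.0498]
side [[468.0, 0.0, 320.3], [0.0, 468.0, 240.8], [0.0, 0.0, 1.0]] [[-0.9243, -0.3815, 0.0098], [-0.2041, 0.4725, -0.8574], [0.3224, -0.7945, -0.5146]] [0.4609, 0.1636, 0.9013]
wrist [[407.4, 0.0, 317.9], [0.0, 407.4, 245.4], [0.0, 0.0, 1.0]] [[0.3156, -0.9489, -0.002], [-0.9105, -0.3034, 0.2809], [-0.2671, -0.0868, -0.9597]] [-0.5744, -0.0362, 0.3782]
```

View pics/scene0.png

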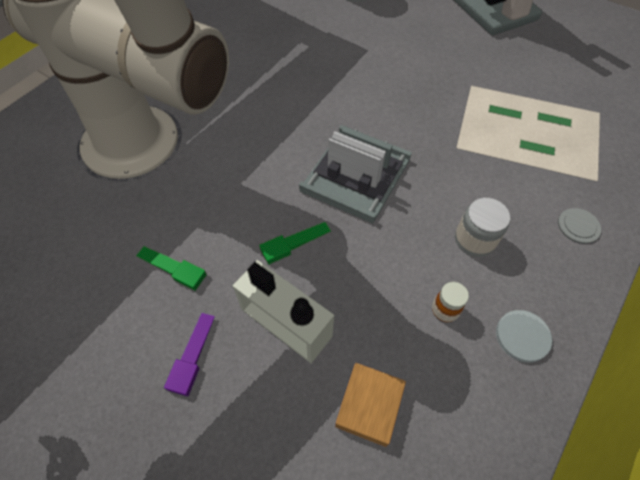

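View pics/side0.png

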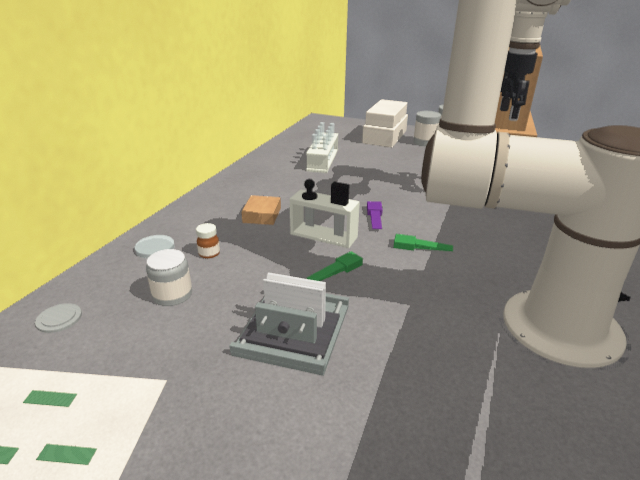

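Scene view: two tools stand in the white stand, a rectangular black handle at (262,277) and a ball-topped one at (302,310). Green and purple look-alikes lie on the bench. The rectangular one fits the gauge and the ball top is the scraper. The mould is at (358,165) in scene and (292,310) in side. I'll confirm with an enlarged crop.

```bash
cat > h.py <<'E'
import cv2,numpy as np
from bench import robot
def ray(c,p):
    K,R,t=(np.array(c[k]) for k in('mtx','R','t'))
    return -R.T@t, R.T@np.linalg.inv(K)@np.array([p[0],p[1],1.])
def onz(c,p,z):
    o,d=ray(c,p); return o+d*(z-o[2])/d[2]
def tri(c1,p1,c2,p2):
    P=[np.array(c['mtx'])@np.c_[c['R'],c['t']] for c in(c1,c2)]
    X=cv2.triangulatePoints(P[0],P[1],np.array(p1,float).reshape(2,1),np.array(p2,float).reshape(2,1))[:,0]
    return X[:3]/X[3]
def proj(c,X):
    q=np.array(c['mtx'])@(np.array(c['R'])@np.array(X)+c['t']); return q[:2]/q[2]
E
python3 - <<'E'
from h import *
a=cv2.imread('pics/scene0.png');b=cv2.imread('pics/side0.png')
f=lambda im,x,y,w,h:cv2.resize(im[y:y+h,x:x+w],(400,300),interpolation=cv2.INTER_CUBIC)
o=np.vstack([np.hstack([f(a,225,255,120,90),f(b,270,165,120,90)]),np.hstack([f(a,295,120,120,90),f(b,230,265,133,100)])])
cv2.imwrite('pics/crop1.png',o)
C={n:robot.calibration(n) for n in('scene','side')}
for n,im,(x,y,w,h) in(('scene',a,(235,255,80,80)),('side',b,(295,170,60,40))):
    m=(im[y:y+h,x:x+w].max(2)<45).astype('uint8')
    k,l,s,c=cv2.connectedComponentsWithStats(m)
    for i in range(1,k):
        if s[i,4]>20: print(n,s[i].tolist(),(c[i]+[x,y]).round(1))
print(onz(C['scene'],(260,270),.15),onz(C['side'],(341,184),.15))
E
```

```text
scene [13, 8, 27, 32, 508] [261.6 278.4]
scene [56, 43, 22, 27, 444] [301.5 311.9]
side [7, 10, 14, 20, 171] [309.  190.5]
side [36, 12, 18, 23, 357] [339.2 193.2]
[ 0.50968957 -0.1368385   0.15      ] [ 0.50468276 -0.13777711  0.15      ]
```

View pics/crop1.png

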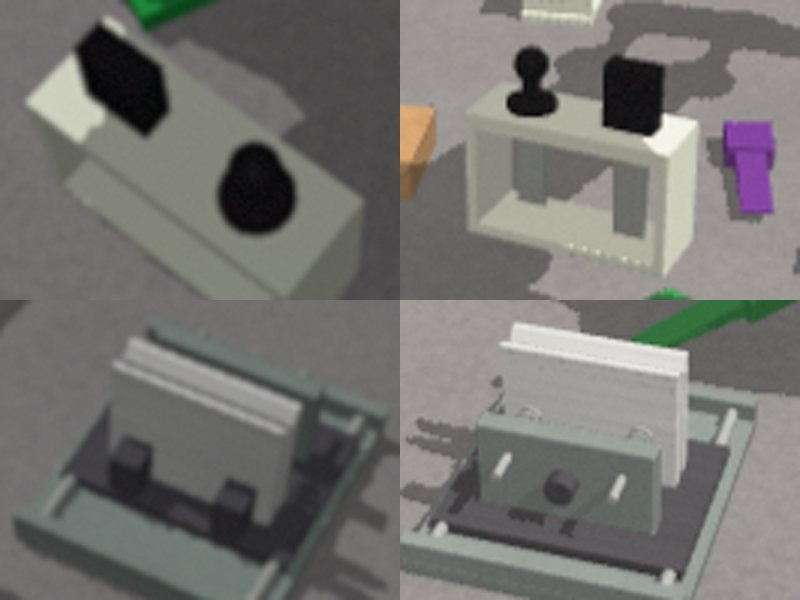

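Crop: the gauge is the flat rectangular handle (scene (262,278), side (339,193)), and the ball-topped scraper is in the other slot. The mould's spring block (sprung side) faces the side camera. Plate top corners are near scene (335,131), (385,151), (329,139), (383,159).

Run:
```python
from h import *
C={n:robot.calibration(n) for n in('scene','side')}
T=[onz(C['scene'],p,.1)[:2] for p in((256.5,260.4),(333.9,315.9),(310.5,344),(232.5,285))]
print('stand',np.round(T,4).tolist(),np.mean(T,0),[np.linalg.norm(T[i]-T[i-1]).round(3) for i in range(4)])
d=T[1]-T[0]+T[2]-T[3];print('yaw',np.degrees(np.arctan2(d[1],d[0])))
M=np.mean(T,0);u=d/np.linalg.norm(d);print('slots',M-.04*u,M+.04*u)
print('tri handle',tri(C['scene'],(261.6,278.4),C['side'],(339.2,193.2)))
for n,L in(('scene',((334.6,131.4),(385,151.5),(328.9,138.9),(382.6,159))),('side',((325.8,281.7),(267.2,272.7),(324.8,289),(263.3,280)))):
    P=np.array([onz(C[n],p,.105)[:2] for p in L]);d=P[1]-P[0]+P[3]-P[2]
    print(n,P.round(4).tolist(),P.mean(0),np.degrees(np.arctan2(d[1],d[0])),np.linalg.norm(d)/2)
```

```text
stand [[0.4731, -0.1093], [0.6334, -0.1156], [0.6301, -0.1731], [0.47, -0.1669]] [ 0.55162894 -0.14121826] [np.float64(0.058), np.float64(0.16), np.float64(0.058), np.float64(0.16)]
yaw -2.2296132125068926
slots [ 0.51165922 -0.13966209] [ 0.59159866 -0.14277443]
tri handle [ 0.50972587 -0.13868422  0.12475346]
scene [[0.4179, 0.2017], [0.5256, 0.2142], [0.4199, 0.179], [0.5316, 0.1957]] [0.47374497 0.19767555] 7.570934771482471 0.11067016342300247
side [[0.4153, 0.1788], [0.525, 0.1952], [0.4089, 0.1996], [0.5206, 0.2183]] [0.46743873 0.19799312] 9.000456676594036 0.11207507704251933
```

Emit:
{"method": "move_arm", "body": {
  "moves": [
    [0.02,-0.013,0,2],
    [0.055,-0.035,0,6],
    [0.09,-0.058,0,10],
    [0.125,-0.08,0,14],
    [0.16,-0.102,0,18],
    [0.195,-0.125,0,20.6],
    [0.23,-0.147,0,20.6],
    [0.264,-0.169,0,20.6]
  ],
  "grip": 1
}}

```text
time: 0.82
eef_pos: [0.3793, -0.3001, 0.4046]
tcp_rot: [[0.999, -0.039, 0.0], [-0.039, -0.999, 0.0], [0.0, -0.0, -1.0]]
force: [0.3, -0.1, -0.1]
width: 1.001
grip_force: 0.0
```

Emit:
{"method": "move_arm", "body": {
  "moves": [
    [0.02,-0.03,0.005,0],
    [0.045,-0.06,0.015,0],
    [0.07,-0.092,0.025,0],
    [0.095,-0.125,0.035,0],
    [0.115,-0.155,0.04,0],
    [0.125,-0.166,0.04,0],
    [0.125,-0.166,0.04,0],
    [0.125,-0.166,0.04,0]
  ]
}}

```text
time: 1.48
eef_pos: [0.51, -0.1405, 0.3643]
tcp_rot: [[0.999, -0.037, -0.001], [-0.037, -0.999, -0.0], [-0.001, 0.0, -1.0]]
force: [0.2, -0.8, -0.0]
width: 1.003
grip_force: 0.0
```

Run:
```python
from h import *
s=robot.observe();print(s['eef_pos'],s['force'])
c=robot.calibration('wrist');im=robot.capture('wrist')[:,:,::-1];cv2.imwrite('pics/wrist1.png',im)
print('exp gauge top px',proj(c,[.5105,-.139,.15]))
```

```text
[ 0.50997639 -0.14050815  0.36434679] [ 0.18129705 -0.84307256 -0.03898161]
exp gauge top px [313.95849635 280.67225958]
```

View pics/wrist1.png

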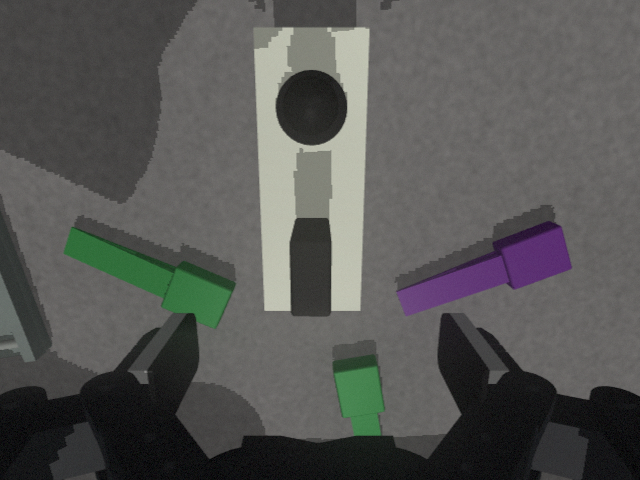

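Wrist view: the black rectangular handle (cols 290–331, rows 218–315) sits between the open fingers. It is within 2 mm of my estimate, so I'll descend and grip.

Emit:
{"method": "move_arm", "body": {
  "moves": [
    [0,-0.003,0.015,0],
    [0,-0.003,0.04,0],
    [0,-0.003,0.065,0],
    [0,-0.003,0.08,0],
    [0,-0.003,0.081,0],
    [0,-0.003,0.081,0]
  ]
}}

```text
time: 2.03
eef_pos: [0.5092, -0.139, 0.2833]
tcp_rot: [[0.999, -0.041, -0.002], [-0.041, -0.999, 0.001], [-0.002, -0.001, -1.0]]
force: [0.2, 0.0, 0.5]
width: 0.998
grip_force: 0.0
```

Emit:
{"method": "move_arm", "body": {
  "moves": [
    [0,0,0,0],
    [0,0,0,0],
    [0,0,0,0],
    [0,0,0,0],
    [0,0,0,0],
    [0,0,0,0],
    [0,0,0,0],
    [0,0,0,0]
  ],
  "grip": -1
}}

```text
time: 2.7
eef_pos: [0.5102, -0.1381, 0.2843]
tcp_rot: [[0.999, -0.039, 0.001], [-0.039, -0.999, -0.0], [0.001, 0.0, -1.0]]
force: [-0.7, 0.9, 4.1]
width: 0.225
grip_force: 58.9
```

Emit:
{"method": "move_arm", "body": {
  "moves": [
    [0,0,-0.01,0],
    [0,0,-0.03,0],
    [0,0,-0.05,0],
    [0,0,-0.075,0],
    [0,0,-0.1,0],
    [0,0,-0.125,0],
    [0,0,-0.14,0],
    [0,0,-0.14,0]
  ]
}}

```text
time: 3.37
eef_pos: [0.5106, -0.1383, 0.4281]
tcp_rot: [[0.999, -0.039, 0.006], [-0.039, -0.999, -0.003], [0.006, 0.003, -1.0]]
force: [0.9, -0.7, -0.4]
width: 0.228
grip_force: 59.2
```

Emit:
{"method": "move_arm", "body": {
  "moves": [
    [0,0,0,0],
    [0,0,0,0]
  ]
}}

```text
time: 3.53
eef_pos: [0.5096, -0.1378, 0.422]
tcp_rot: [[0.999, -0.039, -0.003], [-0.039, -0.999, 0.001], [-0.003, -0.001, -1.0]]
force: [1.1, 0.2, -2.4]
width: 0.229
grip_force: 59.2
```

Run:
```python
from h import *
s=robot.observe();print(s['eef_pos'],s['force'],s['width'],np.round(s['tcp_rot'],3).tolist())
a=robot.capture('scene')[:,:,::-1];b=robot.capture('side')[:,:,::-1];cv2.imwrite('pics/sc2.png',a);cv2.imwrite('pics/sd2.png',b)
C={n:robot.calibration(n) for n in('scene','side')}
e=s['eef_pos'];o=[]
for n,im in(('scene',a),('side',b)):
    q=proj(C[n],[e[0],e[1],.19]);print(n,'exp tip',proj(C[n],[e[0],e[1],.15]),q)
    x,y=(q-[66,75]).astype(int);x=max(x,0);y=max(y,0);o.append(cv2.resize(im[y:y+150,x:x+133],(400,450),interpolation=cv2.INTER_CUBIC));print(x,y)
cv2.imwrite('pics/crop2.png',np.hstack(o))
```

```text
[ 0.50957782 -0.13776983  0.42202903] [ 1.11908653  0.15581054 -2.40480197] 0.22875227950133062 [[0.999, -0.039, -0.003], [-0.039, -0.999, 0.001], [-0.003, -0.001, -1.0]]
scene exp tip [259.55785194 270.40577693] [256.60229276 257.78048703]
190 182
side exp tip [339.04047748 183.65693886] [339.56881989 167.66645157]
273 92
```

View pics/crop2.png

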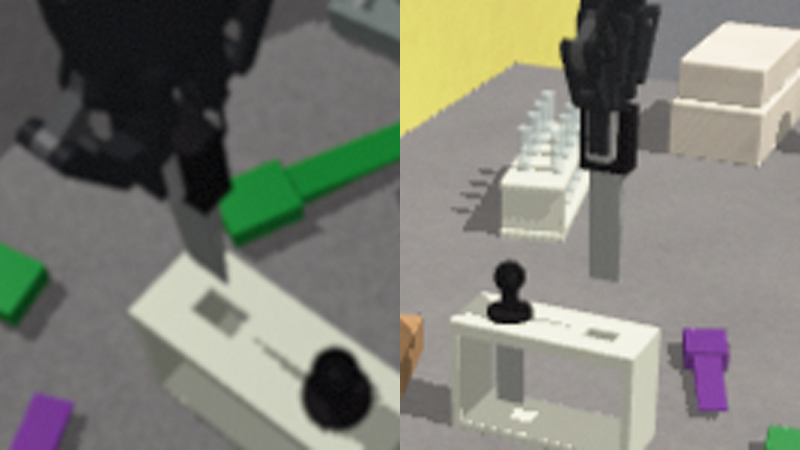

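Side and scene crops show the gauge held upright and clear of the stand (blade tip at about side (341,185)), with the scraper still in place. Now I'll carry it over to the mould.

Emit:
{"method": "move_arm", "body": {
  "moves": [
    [-0.003,-0.02,0,-1],
    [-0.008,-0.05,0,-3],
    [-0.014,-0.09,0,-5],
    [-0.02,-0.128,0,-7],
    [-0.026,-0.166,0,-9],
    [-0.032,-0.204,0,-10.5],
    [-0.038,-0.242,0,-10.5],
    [-0.043,-0.28,0,-10.5]
  ]
}}

```text
time: 4.3
eef_pos: [0.4769, 0.1452, 0.4224]
tcp_rot: [[0.99, 0.144, -0.002], [0.144, -0.99, -0.0], [-0.002, -0.0, -1.0]]
force: [1.2, -0.7, -0.9]
width: 0.223
grip_force: 59.3
```

Emit:
{"method": "move_arm", "body": {
  "moves": [
    [0,-0.025,0,0],
    [0.001,-0.045,0,0],
    [0.001,-0.054,0,0],
    [0.001,-0.054,0,0],
    [0.001,-0.054,0,0],
    [0.001,-0.054,0,0]
  ]
}}

```text
time: 4.8
eef_pos: [0.4713, 0.196, 0.4232]
tcp_rot: [[0.99, 0.143, -0.001], [0.143, -0.99, -0.001], [-0.001, 0.001, -1.0]]
force: [0.2, -0.3, -0.7]
width: 0.224
grip_force: 59.2
```

Run:
```python
from h import *
s=robot.observe();print(s['eef_pos'],s['force'],s['width'],np.round(s['tcp_rot'],3).tolist())
c=robot.calibration('wrist');im=robot.capture('wrist')[:,:,::-1];cv2.imwrite('pics/wrist3.png',im)
for y in(-.055,0,.055):
  print(proj(c,[.4705+y*.99,.198+y*.144,.105]))
```

```text
[0.47131822 0.1959785  0.42323916] [ 0.24332599 -0.34528185 -0.72687572] 0.22366074909486477 [[0.99, 0.143, -0.001], [0.143, -0.99, -0.001], [-0.001, 0.001, -1.0]]
[314.45846108 299.53841434]
[314.21436733 229.49256767]
[313.94316888 151.66867826]
```

View pics/wrist3.png

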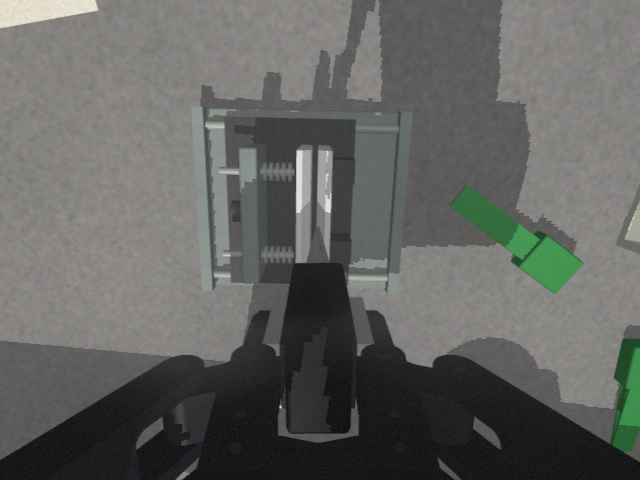

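Wrist view: the gap between the two bright plates runs at column ≈314.5 (rows 147–230), as predicted (314), and the blade tip at ≈(318,229) is about 2 mm to the −y side. I'll correct by 2 mm and descend into the mouth.

Emit:
{"method": "move_arm", "body": {
  "moves": [
    [0,-0.002,0.005,0],
    [0,-0.002,0.015,0],
    [0,-0.002,0.025,0],
    [0,-0.002,0.035,0],
    [0,-0.002,0.042,0],
    [0,-0.002,0.047,0],
    [0,-0.002,0.047,0],
    [0,-0.002,0.047,0]
  ]
}}

```text
time: 5.52
eef_pos: [0.4707, 0.199, 0.3764]
tcp_rot: [[0.99, 0.144, -0.001], [0.144, -0.99, -0.0], [-0.001, 0.0, -1.0]]
force: [-0.1, -0.0, -1.2]
width: 0.224
grip_force: 59.2
```

Run:
```python
from h import *
s=robot.observe();print(s['eef_pos'],s['force'],s['width'])
a=robot.capture('scene')[:,:,::-1];b=robot.capture('side')[:,:,::-1]
C={n:robot.calibration(n) for n in('scene','side')}
e=s['eef_pos'];o=[]
for n,im in(('scene',a),('side',b)):
    q=proj(C[n],[e[0],e[1],.105]);print(n,q)
    x,y=(q-[40,45]).astype(int);o.append(cv2.resize(im[y:y+90,x:x+80],(400,450),interpolation=cv2.INTER_CUBIC))
cv2.imwrite('pics/crop4.png',np.hstack(o))
```

```text
[0.47074306 0.19901496 0.37639171] [-0.11434965 -0.03229197 -1.2056962 ] 0.22366207637674904
scene [356.45636942 143.92225354]
side [292.99161338 280.63140934]
```

View pics/crop4.png

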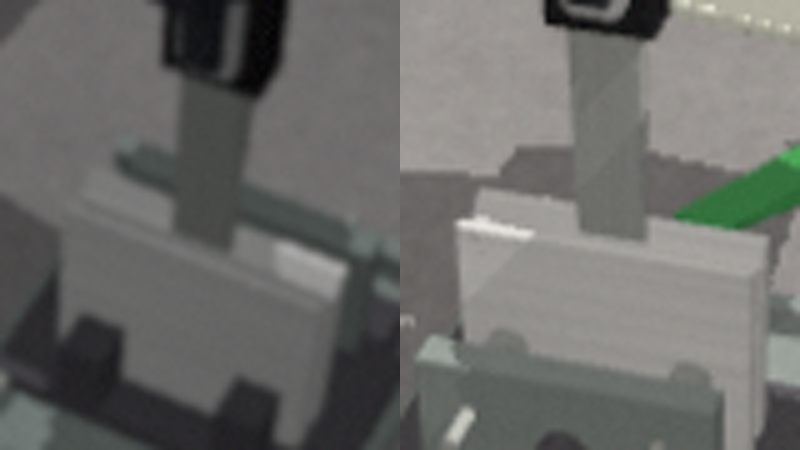

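Both views show the blade tip inside the mouth, between the plates, with no contact force. I'll go on downwards and watch the force.

Emit:
{"method": "move_arm", "body": {
  "moves": [
    [0,0,0.003,0],
    [0,0,0.007,0],
    [0,0,0.011,0],
    [0,0,0.015,0],
    [0,0,0.018,0],
    [0,0,0.018,0],
    [0,0,0.018,0],
    [0,0,0.018,0]
  ]
}}

```text
time: 6.28
eef_pos: [0.4708, 0.199, 0.3588]
tcp_rot: [[0.99, 0.144, 0.0], [0.144, -0.99, 0.0], [0.0, -0.0, -1.0]]
force: [-1.1, 0.1, -0.8]
width: 0.23
grip_force: 59.2
```

Emit:
{"method": "move_arm", "body": {
  "moves": [
    [0,0,0.001,0],
    [0,0,0.002,0],
    [0,0,0.003,0],
    [0,0,0.004,0],
    [0,0,0.005,0],
    [0,0,0.006,0],
    [0,0,0.006,0],
    [0,0,0.006,0]
  ]
}}

```text
time: 6.95
eef_pos: [0.4707, 0.199, 0.3526]
tcp_rot: [[0.99, 0.144, -0.0], [0.144, -0.99, 0.0], [-0.0, -0.0, -1.0]]
force: [0.1, -0.1, -2.0]
width: 0.229
grip_force: 59.2
```

Emit:
{"method": "move_arm", "body": {
  "moves": [
    [0,0,0.001,0],
    [0,0,0.002,0],
    [0,0,0.003,0],
    [0,0,0.004,0],
    [0,0,0.005,0],
    [0,0,0.006,0],
    [0,0,0.006,0],
    [0,0,0.006,0]
  ]
}}

```text
time: 7.62
eef_pos: [0.4709, 0.199, 0.3468]
tcp_rot: [[0.99, 0.144, 0.0], [0.144, -0.99, 0.0], [0.001, -0.0, -1.0]]
force: [0.5, 0.9, 0.0]
width: 0.224
grip_force: 59.5
```

Emit:
{"method": "move_arm", "body": {
  "moves": [
    [0,0,0.001,0],
    [0,0,0.002,0],
    [0,0,0.003,0],
    [0,0,0.004,0]
  ]
}}

```text
time: 7.95
eef_pos: [0.4709, 0.199, 0.3429]
tcp_rot: [[0.99, 0.144, 0.001], [0.144, -0.99, 0.0], [0.001, -0.0, -1.0]]
force: [-0.4, -0.6, 2.4]
width: 0.226
grip_force: 59.7
```

Emit:
{"method": "move_arm", "body": {
  "moves": [
    [0,0,0.001,0],
    [0,0,0.002,0],
    [0,0,0.003,0],
    [0,0,0.004,0]
  ]
}}

```text
time: 8.28
eef_pos: [0.4709, 0.199, 0.3389]
tcp_rot: [[0.99, 0.144, 0.001], [0.144, -0.99, 0.0], [0.001, -0.0, -1.0]]
force: [-1.0, 0.3, 4.1]
width: 0.222
grip_force: 59.9
```

Emit:
{"method": "move_arm", "body": {
  "moves": [
    [0,0,0.001,0],
    [0,0,0.002,0],
    [0,0,0.003,0],
    [0,0,0.004,0]
  ]
}}

```text
time: 8.62
eef_pos: [0.4709, 0.199, 0.3349]
tcp_rot: [[0.99, 0.144, 0.001], [0.144, -0.99, 0.0], [0.001, -0.0, -1.0]]
force: [-0.7, 0.5, 5.2]
width: 0.228
grip_force: 60.1
```

Emit:
{"method": "move_arm", "body": {
  "moves": [
    [0,0,0.001,0],
    [0,0,0.002,0],
    [0,0,0.003,0],
    [0,0,0.004,0]
  ]
}}

```text
time: 8.95
eef_pos: [0.471, 0.199, 0.3312]
tcp_rot: [[0.99, 0.144, 0.001], [0.144, -0.99, 0.0], [0.001, -0.0, -1.0]]
force: [-0.3, 0.5, 6.6]
width: 0.224
grip_force: 60.2
```

Run:
```python
from h import *
f=[]
for i in range(8):
    s=robot.observe();f.append(s['force'][2]);b=robot.capture('side')[:,:,::-1]
print(np.round(f,1),s['eef_pos'],s['time'])
a=robot.capture('scene')[:,:,::-1]
C={n:robot.calibration(n) for n in('scene','side')}
e=s['eef_pos'];o=[]
for n,im in(('scene',a),('side',b)):
    q=proj(C[n],[e[0],e[1],.105])
    x,y=(q-[40,45]).astype(int);o.append(cv2.resize(im[y:y+90,x:x+80],(400,450),interpolation=cv2.INTER_CUBIC))
cv2.imwrite('pics/crop5.png',np.hstack(o))
```

```text
[6.6 5.3 4.2 5.1 5.8 4.1 5.3 4.8] [0.47097654 0.1990222  0.33098027] 9.3
```

View pics/crop5.png

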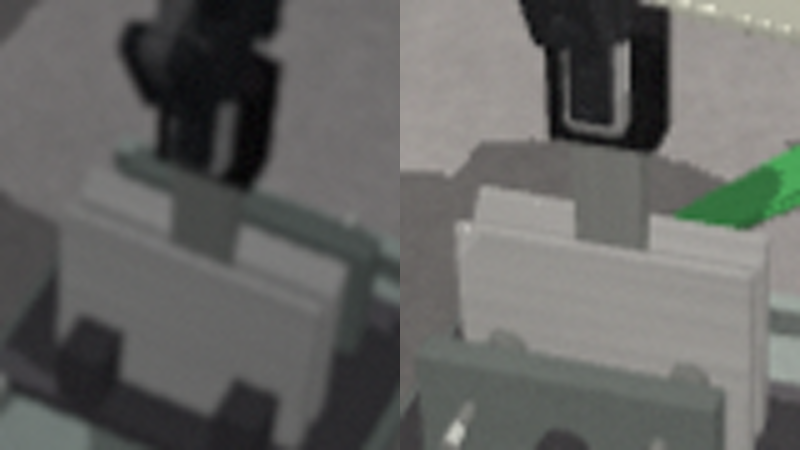

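Both views show the blade centred and upright between the plates. Net sliding force is about 7.8 N, so the plate is back roughly 1.5–2 mm. I'll go 3 mm deeper to sit mid-window.

Emit:
{"method": "move_arm", "body": {
  "moves": [
    [0,0,0.001,0],
    [0,0,0.002,0],
    [0,0,0.003,0]
  ]
}}

```text
time: 9.65
eef_pos: [0.4711, 0.1991, 0.3284]
tcp_rot: [[0.99, 0.144, 0.001], [0.144, -0.99, 0.0], [0.001, -0.0, -1.0]]
force: [-0.3, 0.9, 8.3]
width: 0.229
grip_force: 60.4
```

Emit:
{"method": "move_arm", "body": {
  "moves": [
    [0,0,0,0],
    [0,0,0,0],
    [0,0,0,0],
    [0,0,0,0]
  ]
}}

```text
time: 9.98
eef_pos: [0.4711, 0.1991, 0.3282]
tcp_rot: [[0.99, 0.144, 0.001], [0.144, -0.99, 0.0], [0.001, -0.0, -1.0]]
force: [-0.1, 0.4, 5.9]
width: 0.229
grip_force: 60.4
```

Net sliding force is about 9.5 N, which matches roughly 2 mm of plate travel. Handing in.

```bash
python3 -c "
from bench import robot
print(robot.finish_job())"
```

```text
the job is handed in; nothing more can be done
None
```

I handed the job in with the gauge still gripped upright between the mould's plates; the sprung plate is pushed back by my estimate about 2 mm (from the 9.5 N sliding force and the depth), and the hand-in returned no verdict.

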